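# Wring a setting block onto its mate under the sprung flap

## Robot

A 6-joint arm with a two-finger parallel gripper is mounted at the origin on the work surface. World frame = base frame: x ahead of the robot, y to its left, z up, the work surface at z = 0. Lengths are in m, angles in rad, forces in N, time in s.
With the tool pointing down it reaches from about 0.35 to 0.925 m from the base axis. Payload 6.4 kg.
Tool frame: the origin (TCP) lies midway between the tips of the shut fingers; the grasp point (between the pads) lies 19 mm behind it; z points along the fingers, y is the line along which they close (so a half turn about z gives the same grasp; the last joint's range is limited). The gripper opens to 85 mm and grips with 20 to 120 N. Pads are 22 mm wide; open, the fingers measure 114 mm over their backs; the gripper's body (76 mm by 85 mm) begins 54 mm behind the grasp point. The pads swing forward as they close: fully open they stand 13 mm farther back than shut.
Start: joints at [0.977, 0.245, 1.558, -0, 1.339, -0.174], TCP at [0.265, 0.594, 0.231] pointing down, gripper open.
Joint ranges: [-3.13, 3.13], [-1.02, 2.26], [0.13, 2.54], [-0.95, 4.09], [0.21, 2.88], [-2.74, 2.74]. Speed limits (rad/s): [2.57, 2.57, 3.14, 3.14, 3.14, 3.14].

## Interface

Orientations are given as a unit quaternion [w, x, y, z].
In Python, from cell import monitor, eyes, arm gives the robot as it stands.
- The arm moves only by the tool step_arm, never from a script. Its argument "moves" is a list of rows, each a list of 7 numbers: the shift along the world's x, y, z each as a share of 100 mm, from -1 to 1, then the turn, a rotation vector about the world's x, y, z each as a share of 360 degrees, from -1 to 1, then the opening, from -1 (shut) to 1 (fully open). A call has 1 to 12 rows; each row is the pose to reach, as a shift and turn from the pose commanded when the call began, turning the shorter way round; what a row does not reach only later rows make up. A row lasts 1/12 s, in which the tool goes at most 41.7 mm and 7.16 degrees, less where a joint would pass 70% of its speed; a pose out of reach is approached as far as the arm can. A call with a number of a shift or a turn outside -1 to 1 is refused whole. A call with a gripper value outside its range is refused whole. The fingers move at their own pace and stop on an object; "grip_force" is the grip in N (left out, the last holds). Time passes only in rows, so rows that repeat a pose let the fingers close. It gives the time, the measured TCP pose, the force, the opening and the grip force at its end, in the units of the state.
- monitor.get_obs(): the state, without advancing time (a new reading comes with each control period).
- eyes.capture(name): name is "scene" or "top"; returns a dict with "frame" (384x512x3 uint8, red, green, blue), "mtx" (3x3 intrinsics, pixels), "world_from_camera" (4x4, takes a point from camera to world coordinates). Camera axes: x right, y up, looking along -z (the intrinsics and any distortion apply to the point x, -y, -z); pixel columns grow to the right and rows downward; lengths in m; the calibration is good to about 2 mm. A picture is of the moment at which its call begins. There is no depth.
- arm.close_job(): hands the job in; it is judged then, once.
The state is a dict: "t": time; "joint_positions": joint angles; "qd": joint speeds; "effort": joint torques, N m; "position": TCP position; "ee_rot": TCP orientation; "force": force on the tool from outside, world axes, zero at the start; "moment": the same for the moment, N m; "finger_gap": finger opening in m; "grip_force": force on a finger pad.
Only numpy, scipy, OpenCV 4.12 (cv2) and the standard library are available. Lean on these libraries where they do the work, as an engineer would, in place of code of your own. Each camera call takes 0.05 s, during which the arm holds its last target. There are 200 camera calls.

## Task

On the black mat lie three loose steel blocks: take the one whose large face has the same length and width as the steel block fixed on top of the setting stand. Lay it flat on the front end of the fixed block, overlapping it only partly and in line with it, then keep the two faces together and slide it in, pushing the sprung flap open with it, until it meets the end stop and the two faces cover each other with all edges flush. Let go of it there, under the flap, and leave the other two blocks and the plaster model where they are.

Things in the scene. Friction and masses are not known exactly. Their poses are not given: they have to be found in the camera images.
- long_block: lapped bare-steel block lying flat on the mat, 80 x 30 x 15 mm (x, y, z); origin at the centre of its underside, x along its length, z up; 0.28 kg (hidden variation). The matching block.
- short_block: lapped bare-steel block lying flat on the mat, 50 x 30 x 15 mm (x, y, z); origin at the centre of its underside, x along its length, z up. Not wanted: too short.
- narrow_block: lapped bare-steel block lying flat on the mat, 80 x 18 x 15 mm (x, y, z); origin at the centre of its underside, x along its length, z up. Not wanted: too narrow.
- stand: setting stand, fixed (placed and turned anew each time): dark base plate 150 x 100 x 12 mm, on it a pedestal with a fixed lapped steel block 80 x 30 x 15 mm, top face 40 mm above the table, no side guides. Origin at the centre of its underside; x is the direction of sliding in, from the open front end (-x) to the end stop (+x); z up
- bridge (a point): middle of the bridge's 6 mm bar, 63 mm above the table (23 mm above the fixed face), 15 mm towards the stop from the face's centre; same axes as the stand. The bar runs along y between two posts 10 x 8 mm (x, y), 56 mm clear between them, rising to 68 mm above the table
- lower_face (a point): centre of the top face of the fixed block, 40 mm above the table, same axes as the stand; the fixed face reaches +-40 mm in x and +-15 mm in y from here. The loose block is home when its underside centre is at this point
- stop_face (a point): foot of the end stop's face, at the +x end of the fixed face (x = +40 mm); the stop is 30 mm wide and stands 8 mm above the face
- flap (a joint): angle of the aluminium flap (42 mm wide, 19 mm long, 3 mm thick) hinged on the bridge bar: 0 hanging straight down (lower edge 3 mm above the fixed face), growing to at most 1.45 as pushed towards the stop. A light spring (0.01 N m shut, 0.045 N m open: a few N at the block) returns it to 0; with the block home it rests on the block's top at about 1.2
- mat: black rubber mat 150 x 280 x 4 mm (x, y, z), fixed, origin at the centre of its underside; the three blocks lie on it
- cast: plaster dental model 62 x 68 x 32 mm standing between stand and mat, origin at the centre of its underside; to be left alone
Not all that is in view belongs to the job. Leave any purple or yellow look-alike of the long_block alone.

How it is judged:
On the way:
1. the matching block touches the front end of the fixed face, flat and in line (within 12 mm sideways), its centre 20 to 78 mm short of the face's centre (x of long_block in the frame of lower_face between -0.078 and -0.02 m and y of long_block in the frame of lower_face between -0.012 and 0.012 m and z of long_block in the frame of lower_face between -0.002 and 0.0025 m and angle between long_block's own z axis and vertical below 0.08 rad and contact force between long_block and stand above 0.3 N), for 0.1 s.
At the end, for the whole second after the job is handed in: The 80 x 30 block lies on the fixed block, centres within 3 mm lengthways and sideways, faces touching (1.5 mm), level (0.04 rad), turned under 0.07 rad, at rest, the flap open on it (above 0.8 rad); the other two blocks and the plaster model within 30 mm of their start (x of long_block in the frame of lower_face between -0.003 and 0.003 m and y of long_block in the frame of lower_face between -0.003 and 0.003 m and z of long_block in the frame of lower_face between -0.0015 and 0.0015 m and angle between long_block's own z axis and vertical below 0.04 rad and angle between the x axis of long_block and the x axis of lower_face, either way round below 0.07 rad and linear speed of long_block below 0.01 m/s and value of joint flap above 0.8 rad and distance of each of short_block, narrow_block, cast from where it was at the start of the episode below 0.03 m).
It fails at once if the matching block comes 4 to 15 mm clear of the fixed face while within 25 mm of home: not slid in on the face (x of long_block in the frame of lower_face between -0.025 and 0.025 m and y of long_block in the frame of lower_face between -0.02 and 0.02 m and z of long_block in the frame of lower_face between 0.004 and 0.015 m).
It fails at once if another block or the plaster model is shifted by more than 30 mm (distance of any of short_block, narrow_block, cast from where it was at the start of the episode above 0.03 m).
It also fails if it takes over 51 s, if anything falls off the work surface, if the arm or the gripper's body presses on something with over 40 N, if the wrist force passes 120 N, or if a joint passes its speed limit or range.

## Working session

There is one attempt and no reset: what is moved stays moved. The work goes in short steps, Python scripts to look and compute and a tool call to move; the robot and the scene stay as the last step left them, time stands still between calls to the robot, and variables do not carry over. Pictures are saved under pics/ and viewed, at most 10 in all, crops included, and the job is handed in when it is done.

Besides the shell and the picture viewer there is one more tool, called after "Request:" by a JSON object that holds its "fn" and its "kwargs". step_arm: Moves the arm, as the interface text tells. Shift numbers are shares of 100 mm and turn numbers shares of 360 degrees, none past 1 either way. Its arguments: {"type":"object","properties":{"moves":{"type":"array","items":{"type":"array","items":{"type":"number"}}},"grip_force":{"type":"number"}},"required":["moves"]}

```bash
mkdir -p pics; cat > h.py <<'E'
import numpy as np, cv2
from cell import monitor, eyes, arm
def cap(n,f=None):
    d=eyes.capture(n); 
    if f: cv2.imwrite('pics/'+f,d['frame'][:,:,::-1])
    return d
def ray(d,uv,z):
    uv=np.atleast_2d(np.array(uv,float)); M=d['world_from_camera']; K=d['mtx']
    p=np.c_[uv,np.ones(len(uv))]@np.linalg.inv(K).T
    r=(p*[1,-1,-1])@M[:3,:3].T; o=M[:3,3]
    return o+r*((z-o[2])/r[:,2])[:,None]
def proj(d,P):
    P=np.atleast_2d(P); M=d['world_from_camera']
    c=(P-M[:3,3])@M[:3,:3]*[1,-1,-1]; q=c@d['mtx'].T
    return q[:,:2]/q[:,2:]
E
python3 - <<'E'
from h import *
a=cap('top','top0.png');b=cap('scene','sc0.png')
print(a.keys(),a['mtx'],a['world_from_camera'],b['world_from_camera'])
print(monitor.get_obs())
E
```

```text
dict_keys(['frame', 'mtx', 'world_from_camera']) [[361.26080381   0.         255.17632081]
 [  0.         361.26080381 189.55812475]
 [  0.           0.           1.        ]] [[ 4.80632589e-03  9.81409512e-01 -1.91865238e-01  3.21502957e-01]
 [-9.99988447e-01  4.70378237e-03 -9.89932372e-04  6.22653917e-02]
 [-6.90367239e-05  1.91867779e-01  9.81420782e-01  9.47118778e-01]
 [ 0.00000000e+00  0.00000000e+00  0.00000000e+00  1.00000000e+00]] [[-0.30311616 -0.64894422  0.69784812  1.12956149]
 [ 0.95290729 -0.21362706  0.21524676  0.27721015]
 [ 0.0093961   0.73022933  0.68313749  0.68496893]
 [ 0.          0.          0.          1.        ]]
{'t': 0.1, 'joint_positions': array([ 9.76881155e-01,  2.45757949e-01,  1.55890257e+00,  1.10025390e-05,
        1.33870887e+00, -1.74057580e-01]), 'qd': array([ 5.22553061e-05, -7.36729856e-04, -2.47303016e-03,  9.69831625e-04,
        1.37427056e-03, -1.03432872e-03]), 'effort': array([-7.05875154e-04, -4.30672824e+01, -3.27128148e+01, -2.04010680e-04,
        2.83854351e-03,  3.68309117e-06]), 'position': array([0.26463846, 0.59313349, 0.23027613]), 'ee_rot': array([-3.37761335e-04,  2.08391420e-01,  9.78045105e-01, -8.21666870e-04]), 'force': array([0.20140217, 0.75917278, 0.64978253]), 'moment': array([ 0.01554807,  0.09852255, -0.03206747]), 'grip_force': 0.0, 'finger_gap': 0.08529950766348844}
```

View pics/top0.png

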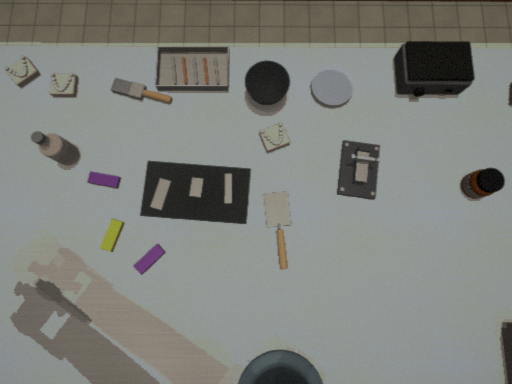

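View pics/sc0.png

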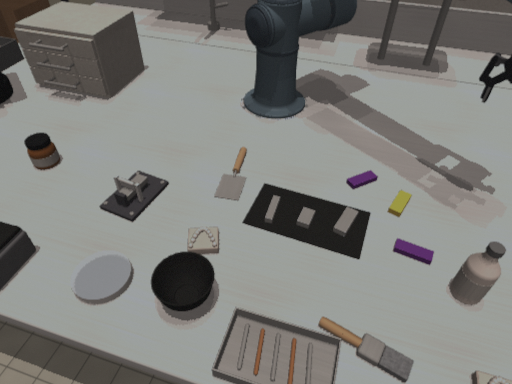

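The top view shows three steel blocks on the black mat: (160,194) long and wide, (196,187) short, (228,188) long and narrow. Purple blocks are at (104,180) and (150,258), and a yellow one at (112,235). The stand is at (358,170) with its bridge near (363,157). The cast is the model at (275,137). I choose (160,194), which is (346,221) in the scene view. Next I'll measure it and check a close crop.

```bash
python3 - <<'E'
from h import *
a=cap('top');b=cap('scene')
f=a['frame'];g=b['frame']
A=cv2.resize(f[130:235,135:255],None,fx=3.3,fy=3.3,interpolation=cv2.INTER_CUBIC)
B=cv2.resize(f[130:210,325:395],None,fx=5,fy=5,interpolation=cv2.INTER_CUBIC)[:346]
C=cv2.resize(g[160:225,90:180],None,fx=4,fy=4,interpolation=cv2.INTER_CUBIC)
W=np.zeros((600,800,3),np.uint8);W[:346,:396]=A[:346];W[:346,400:750]=B;W[346:346+254,:360]=C[:254]
cv2.imwrite('pics/crop.png',W[:,:,::-1])
gray=cv2.cvtColor(f,cv2.COLOR_RGB2GRAY)
m=np.zeros_like(gray);m[165:219,146:247]=(gray[165:219,146:247]>90)*255
cs,_=cv2.findContours(m,cv2.RETR_EXTERNAL,cv2.CHAIN_APPROX_NONE)
for c in cs:
    if cv2.contourArea(c)<60: continue
    # subpixel area moments weighting
    P=ray(a,c[:,0,:],.019)[:,:2]
    r=cv2.minAreaRect((P*1000).astype(np.float32)); M=cv2.moments(c)
    print('block',r,ray(a,[M['m10']/M['m00'],M['m01']/M['m00']],.019)[0])
# base plate
m2=np.zeros_like(gray);m2[132:206,328:390]=(gray[132:206,328:390]<100)*255
m2=cv2.morphologyEx(m2,cv2.MORPH_CLOSE,np.ones((9,9)))
cs,_=cv2.findContours(m2,cv2.RETR_EXTERNAL,cv2.CHAIN_APPROX_NONE)
c=max(cs,key=cv2.contourArea);print('stand',cv2.minAreaRect((ray(a,c[:,0],.012)[:,:2]*1000).astype(np.float32)))
cs,_=cv2.findContours(((gray[120:160,255:295]>0)*1).astype(np.uint8),0,1)
print(ray(a,[275,137],.03))
E
```

```text
block ((509.868896484375, 218.04530334472656), (30.112184524536133, 49.68608093261719), 82.09657287597656) [0.50930243 0.21824112 0.019     ]
block ((491.3892517089844, 311.2459716796875), (30.076353073120117, 79.42074584960938), 74.60281372070312) [0.49092285 0.31105119 0.019     ]
block ((507.028076171875, 135.697021484375), (75.02503967285156, 18.259262084960938), 1.011034607887268) [0.50569546 0.13474152 0.019     ]
stand ((561.447265625, -211.17913818359375), (101.62747955322266, 151.9532012939453), 81.96114349365234)
[[0.64363034 0.01109708 0.03      ]]
```

View pics/crop.png

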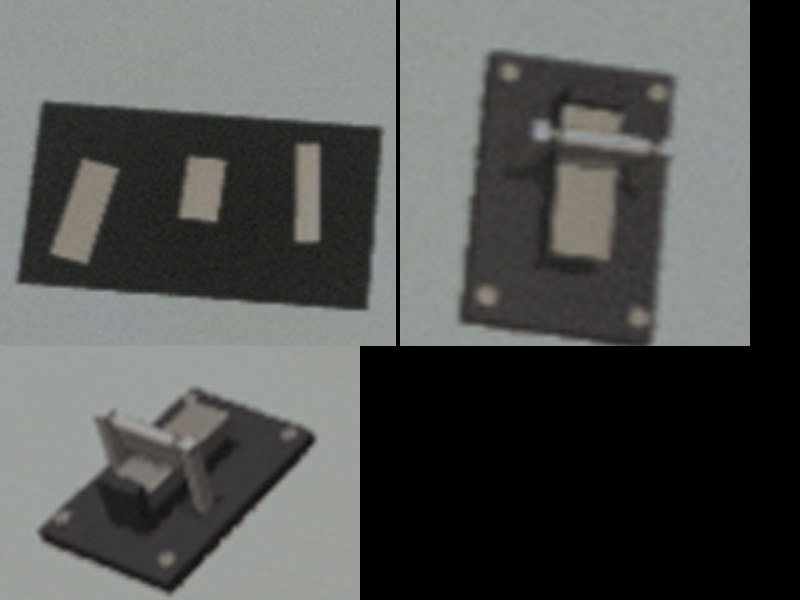

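The picked block measures 79.4 x 30.1 mm, which matches. The others are 50 x 30 and about 77 x 18. The crop shows the flap hanging from a bridge near the far (+x) end, so the front end faces the robot. Now I'll fit the fixed face precisely.

```bash
cat > face.py <<'E'
from h import *
def clean(c):
    return c
def edges(a,z=.04,o=(.5614,-.2112),yaw=np.radians(-8.04),thr=90):
    # rectify plane z into stand-aligned grid 0.5 mm
    xs=np.arange(-.09,.06,.0005); ys=np.arange(-.04,.04,.0005)
    X,Y=np.meshgrid(xs,ys,indexing='ij'); c,s=np.cos(yaw),np.sin(yaw)
    P=np.c_[(o[0]+c*X-s*Y).ravel(),(o[1]+s*X+c*Y).ravel(),np.full(X.size,z)]
    uv=proj(a,P).astype(np.float32).reshape(*X.shape,2)
    g=cv2.cvtColor(a['frame'],cv2.COLOR_RGB2GRAY).astype(np.float32)
    return xs,ys,cv2.remap(g,uv[...,0],uv[...,1],cv2.INTER_LINEAR)
def cross(v,p,t):
    i=np.where((p[:-1]-t)*(p[1:]-t)<0)[0]
    return np.round((v[i]+(t-p[i])/(p[i+1]-p[i])*.0005)*1000,1)
E
python3 - <<'E'
from face import *
for n in('top','scene'):
    a=cap(n); xs,ys,R=edges(a)
    print(n)
    for x in(-.035,-.025,-.015,-.005):
        p=R[np.abs(xs-x)<.004].mean(0); t=(p.min()+p[np.abs(ys)<.01].mean())/2
        print(x,'y crossings',cross(ys,p,t), p[::10].astype(int))
    p=R[:,np.abs(ys)<.008].mean(1); print('x',cross(xs,p,(p.min()+p[np.abs(xs+.02)<.01].mean())/2), p[::10].astype(int))
E
```

```text
top
-0.035 y crossings [-17.3  13.3] [ 74  57  55  57  59 108 115 114 119 122 114  55  48  58  59  59]
-0.025 y crossings [-17.   13.9] [ 69  55  54  54  60 111 127 130 130 130 131  67  45  58  58  61]
-0.015 y crossings [-17.5  13.9] [ 70  56  55  54  61 115 127 130 129 130 127  69  43  61  60  59]
-0.005 y crossings [-17.   13.6] [ 74  55  53  50  57 111 128 127 129 130 127  60  43  53  54  54]
x [-81.2 -38.6  11.2  19.9  41.3] [150 146  63  58  58  58  57  58  55  39  60 129 130 130 130 129 129 129
 129 127  90  66  85 145 128 129 109  46  56  54]
scene
-0.035 y crossings [11.6] [158 159 150  98 104 106 103 102 105 107  95  57  56  57  57  57]
-0.025 y crossings [-25.3 -18.3  12.3] [158 158 148  81  68 114 120 121 121 121 110  58  50  54  56  56]
-0.015 y crossings [-24.2 -19.1  12.9] [158 157 152  86  68 111 120 121 120 120 112  56  50  35  34  46]
-0.005 y crossings [12.1] [154 149 151 133 122 135 134 111 127 148 104  57  49  33  25  41]
x [-45.3 -38.8   6.3  16.7  38.8] [158 158 158 158 158 158 159 158 142  71  65 111 121 121 120 120 123 129
 125  81  74  73  91 116 122 115  62  49  32  31]
```

Request:
{"fn": "step_arm", "kwargs": {"moves": [[0.35,-0.35,0,0,0,0.01,1],[0.7,-0.7,0,0,0,0.024,1],[1,-1,0,0,0,0.024,1],[1,-1,0,0,0,0.024,1]]}}

```text
t: 0.63
position: [0.3677, 0.4907, 0.2313]
ee_rot: [0.001, 0.136, 0.991, -0.0]
force: [0.5, -0.5, 0.0]
finger_gap: 0.0854
grip_force: 0.0
```

Request:
{"fn": "step_arm", "kwargs": {"moves": [[0.35,-0.35,-0.2,0,0,0,1],[0.7,-0.7,-0.5,0,0,0,1],[1,-1,-0.9,0,0,0,1],[1,-1,-1,0,0,0,1],[1,-1,-1,0,0,0,1]]}}

```text
t: 1.05
position: [0.4649, 0.3891, 0.126]
ee_rot: [-0.003, 0.136, 0.991, -0.003]
force: [-0.4, 0.6, -0.6]
finger_gap: 0.0856
grip_force: 0.0
```

Request:
{"fn": "step_arm", "kwargs": {"moves": [[0.01,-0.4,0,0,0,0,1],[0.02,-0.75,0,0,0,0,1],[0.02,-0.75,-0.2,0,0,0,1],[0.02,-0.75,-0.4,0,0,0,1],[0.02,-0.75,-0.5,0,0,0,1],[0.02,-0.75,-0.5,0,0,0,1]]}}

```text
t: 1.55
position: [0.465, 0.3182, 0.0791]
ee_rot: [-0.002, 0.134, 0.991, -0.001]
force: [-0.8, 0.9, 0.9]
finger_gap: 0.0855
grip_force: 0.0
```

```bash
python3 - <<'E'
from h import *
a=cap('scene');o=monitor.get_obs();print(o['position'],o['ee_rot'],o['force'])
f=a['frame'][150:290,220:420];cv2.imwrite('pics/pre.png',cv2.resize(f,None,fx=3.5,fy=3.5)[:,:,::-1])
E
```

```text
[0.4660258  0.31877808 0.0805391 ] [-1.00469509e-03  1.33775800e-01  9.91010968e-01 -5.35449895e-04] [-0.30289354  0.18487327  1.42855182]
```

View pics/pre.png

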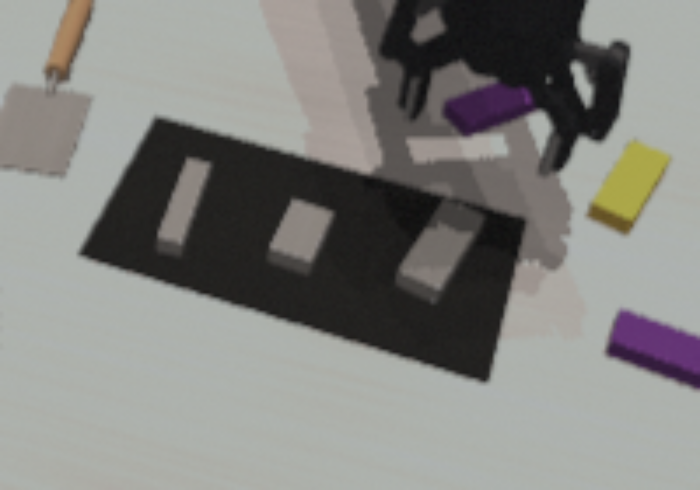

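The gripper straddles the rear end of the long block (crop midpoint (485,125), with the block's rear end at (460,205)). The short block is clear. Descending.

Request:
{"fn": "step_arm", "kwargs": {"moves": [[0.01,-0.01,-0.3,0,0,0.0005,1],[0.01,-0.01,-0.6,0,0,0.0005,1],[0.01,-0.01,-0.74,0,0,0.0005,1],[0.01,-0.01,-0.74,0,0,0.0005,1],[0.01,-0.01,-0.74,0,0,0.0005,1]]}}

```text
t: 2.02
position: [0.4683, 0.3183, 0.008]
ee_rot: [0.0, 0.132, 0.991, 0.0]
force: [0.8, -0.3, 0.3]
finger_gap: 0.0853
grip_force: 0.0
```

Request:
{"fn": "step_arm", "kwargs": {"moves": [[0,0,0,0,0,0,-1],[0,0,0,0,0,0,-1],[0,0,0,0,0,0,-1],[0,0,0,0,0,0,-1],[0,0,0,0,0,0,-1],[0,0,0,0,0,0,-1],[0,0,0,0,0,0,-1],[0,0,0,0,0,0,-1],[0,0,0,0,0,0,-1]], "grip_force": 60}}

```text
t: 2.77
position: [0.4687, 0.3179, 0.0085]
ee_rot: [0.001, 0.133, 0.991, 0.0]
force: [-1.3, -1.0, 5.8]
finger_gap: 0.0278
grip_force: 60.2
```

Request:
{"fn": "step_arm", "kwargs": {"moves": [[0,0,0.1,0,0,0,-1],[0,0,0.3,0,0,0,-1],[0,0,0.6,0,0,0,-1],[0,0,1,0,0,0,-1],[0,0,1,0,0,0,-1],[0,0,1,0,0,0,-1]]}}

```text
t: 3.27
position: [0.4693, 0.3182, 0.1101]
ee_rot: [0.002, 0.133, 0.991, 0.001]
force: [0.3, 0.1, -4.9]
finger_gap: 0.0285
grip_force: 59.8
```

```bash
python3 - <<'E'
from h import *
a=cap('scene');o=monitor.get_obs();print(o['position'],o['ee_rot'],o['force'],o['moment'],o['finger_gap'],o['grip_force'])
f=a['frame'][120:270,260:430];cv2.imwrite('pics/lift.png',cv2.resize(f,None,fx=4,fy=4)[:,:,::-1])
E
```

```text
[0.46758317 0.31742822 0.10758719] [-5.59078857e-06  1.32569950e-01  9.91173652e-01  9.35160242e-06] [-0.39920426  0.2145763  -3.71854465] [ 0.03127489  0.13339662 -0.03426906] 0.02845454177799224 59.80459928512573
```

View pics/lift.png

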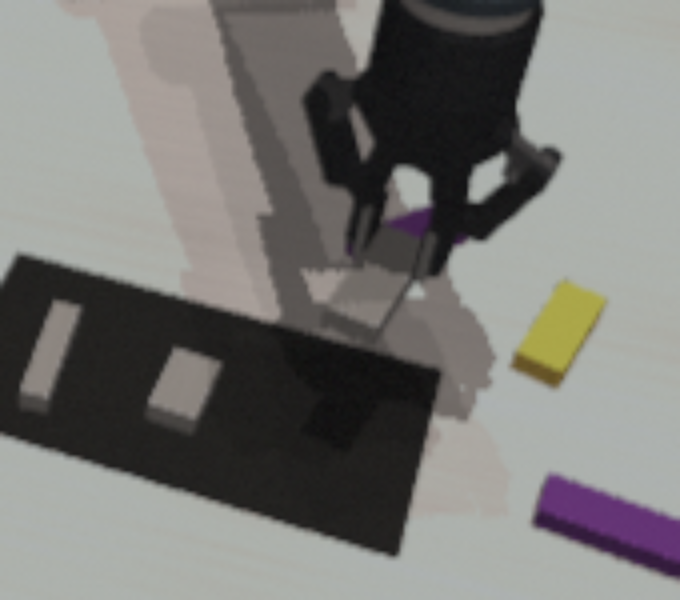

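The long block is held in the pads and the other two are undisturbed. Now the transport to the stand's front.

Request:
{"fn": "step_arm", "kwargs": {"moves": [[0,-0.2,0,0,0,0.003,-1],[0.0,-0.45,0,0,0,0.007,-1],[0.02,-0.7,0,0,0,0.01,-1],[0.05,-1,0,0,0,0.01,-1]]}}

```text
t: 3.65
position: [0.4703, 0.2166, 0.1046]
ee_rot: [-0.003, 0.1, 0.995, -0.001]
force: [0.7, 0.1, -2.7]
finger_gap: 0.0283
grip_force: 60.0
```

Request:
{"fn": "step_arm", "kwargs": {"moves": [[0,-0.3,0,0,0,0.003,-1],[0.0,-0.6,0,0,0,0.007,-1],[0.05,-1,0,0,0,0.01,-1]]}}

```text
t: 3.9
position: [0.4747, 0.1171, 0.1045]
ee_rot: [-0.003, 0.069, 0.998, 0.0]
force: [0.6, 0.1, -2.9]
finger_gap: 0.0282
grip_force: 60.0
```

Request:
{"fn": "step_arm", "kwargs": {"moves": [[0,-0.3,0,0,0,0,-1],[0.0,-0.6,0,0,0,0,-1],[0.05,-1,0,0,0,0,-1]]}}

```text
t: 4.15
position: [0.4797, 0.0175, 0.1045]
ee_rot: [-0.003, 0.069, 0.998, 0.001]
force: [0.8, -0.2, -3.3]
finger_gap: 0.0282
grip_force: 60.1
```

Request:
{"fn": "step_arm", "kwargs": {"moves": [[0,-0.3,0,0,0,0,-1],[0.0,-0.6,0,0,0,0,-1],[0.05,-1,0,0,0,0,-1]]}}

```text
t: 4.4
position: [0.4848, -0.082, 0.1044]
ee_rot: [-0.003, 0.07, 0.998, 0.001]
force: [0.6, 0.8, -4.4]
finger_gap: 0.0284
grip_force: 60.1
```

Request:
{"fn": "step_arm", "kwargs": {"moves": [[0,-0.3,0,0,0,0,-1],[0.0,-0.6,0,0,0,0,-1],[0.05,-0.9,0,0,0,0,-1],[0.06,-1,0,0,0,0,-1],[0.06,-1,0,0,0,0,-1],[0.06,-1,0,0,0,0,-1]]}}

```text
t: 4.9
position: [0.4925, -0.1816, 0.1053]
ee_rot: [-0.002, 0.071, 0.998, 0.001]
force: [-1.0, 0.8, -3.4]
finger_gap: 0.0281
grip_force: 60.2
```

```bash
python3 - <<'E'
from h import *
o=monitor.get_obs();print(o['t'],o['position'],o['ee_rot'],o['force'],o['finger_gap'])
q=o['ee_rot'];print(2*np.degrees(np.arctan2(q[2],q[1]))-90)
E
```

```text
4.9 [ 0.49247695 -0.18159594  0.10534188] [-0.00192356  0.07054132  0.99750623  0.00124339] [-0.97711565  0.80514848 -3.39738778] 0.028130289222692017
81.90981988490913
```

Request:
{"fn": "step_arm", "kwargs": {"moves": [[0.01,-0.1,0,0,0,0,-1],[0.02,-0.22,-0.1,0,0,0,-1],[0.02,-0.22,-0.25,0,0,0,-1],[0.02,-0.22,-0.45,0,0,0,-1],[0.02,-0.22,-0.45,0,0,0,-1],[0.02,-0.22,-0.45,0,0,0,-1]]}}

```text
t: 5.4
position: [0.4948, -0.203, 0.061]
ee_rot: [-0.002, 0.069, 0.998, 0.001]
force: [0.7, -0.1, -4.1]
finger_gap: 0.028
grip_force: 60.2
```

```bash
python3 - <<'E'
from h import *
o=monitor.get_obs();print(o['t'],o['position'],o['ee_rot'],o['force'],o['finger_gap'])
a=cap('top');b=cap('scene')
A=cv2.resize(a['frame'][130:225,325:395],None,fx=5.5,fy=5.5,interpolation=cv2.INTER_CUBIC)
C=cv2.resize(b['frame'][130:225,80:180],None,fx=4,fy=4,interpolation=cv2.INTER_CUBIC)
W=np.zeros((530,800,3),np.uint8);W[:522,:385]=A[:522];W[:380,390:790]=C
cv2.imwrite('pics/place.png',W[:,:,::-1])
E
```

```text
5.4 [ 0.49475792 -0.20298824  0.06095158] [-0.00173324  0.06945018  0.9975834   0.00100988] [ 0.72502967 -0.13118559 -4.05614638] 0.02796868673450203
```

View pics/place.png

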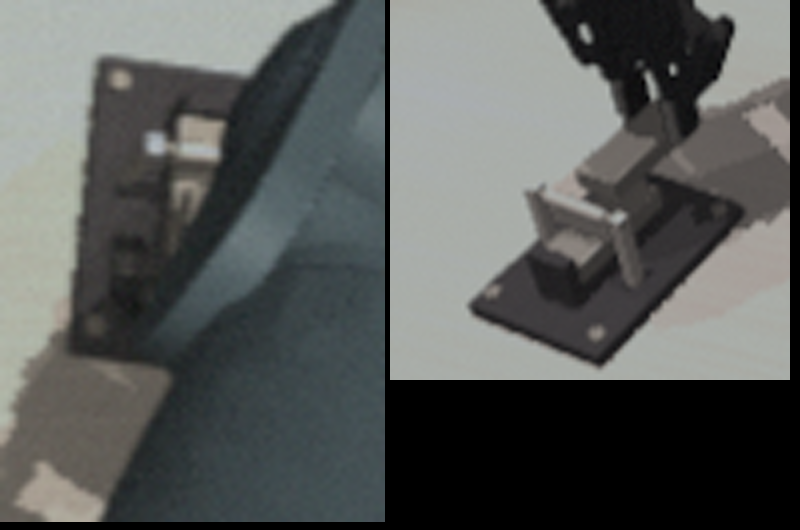

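In the scene crop the block hovers in line above the fixed block's front end (block front corners about (580,185) and (620,205)), and the bridge is clear ahead of it. The arm hides the stand in the top view. Lowering until contact.

Request:
{"fn": "step_arm", "kwargs": {"moves": [[0,-0.01,-0.05,0,0,0,-1],[0,-0.01,-0.1,0,0,0,-1],[0,-0.01,-0.12,0,0,0,-1],[0,-0.01,-0.12,0,0,0,-1],[0,-0.01,-0.12,0,0,0,-1]]}}

```text
t: 5.92
position: [0.4958, -0.2054, 0.0502]
ee_rot: [-0.0, 0.07, 0.998, 0.0]
force: [0.5, 0.6, -2.9]
finger_gap: 0.0283
grip_force: 60.3
```

Request:
{"fn": "step_arm", "kwargs": {"moves": [[0,0,-0.015,0,0,0,-1],[0,0,-0.025,0,0,0,-1],[0,0,-0.025,0,0,0,-1],[0,0,-0.025,0,0,0,-1]]}}

```text
t: 6.25
position: [0.4959, -0.2054, 0.0478]
ee_rot: [-0.0, 0.07, 0.998, 0.0]
force: [0.7, 0.1, -3.4]
finger_gap: 0.0283
grip_force: 60.3
```

Request:
{"fn": "step_arm", "kwargs": {"moves": [[0,0,-0.01,0,0,0,-1],[0,0,-0.015,0,0,0,-1],[0,0,-0.015,0,0,0,-1],[0,0,-0.015,0,0,0,-1]]}}

```text
t: 6.58
position: [0.4959, -0.2054, 0.0462]
ee_rot: [-0.0, 0.07, 0.998, 0.0]
force: [-0.2, 0.6, -4.0]
finger_gap: 0.0285
grip_force: 60.3
```

Request:
{"fn": "step_arm", "kwargs": {"moves": [[0,0,-0.01,0,0,0,-1],[0,0,-0.01,0,0,0,-1],[0,0,-0.01,0,0,0,-1]]}}

```text
t: 6.83
position: [0.4959, -0.2054, 0.0452]
ee_rot: [-0.0, 0.07, 0.998, 0.0]
force: [-0.0, 0.4, -2.6]
finger_gap: 0.0282
grip_force: 60.3
```

Request:
{"fn": "step_arm", "kwargs": {"moves": [[0,0,-0.01,0,0,0,-1],[0,0,-0.01,0,0,0,-1],[0,0,-0.01,0,0,0,-1]]}}

```text
t: 7.08
position: [0.4961, -0.2055, 0.0445]
ee_rot: [0.0, 0.07, 0.998, -0.0]
force: [-0.3, 0.6, -0.5]
finger_gap: 0.0284
grip_force: 60.5
```

Request:
{"fn": "step_arm", "kwargs": {"moves": [[0,0,-0.01,0,0,0,-1],[0,0,-0.01,0,0,0,-1],[0,0,-0.01,0,0,0,-1]]}}

```text
t: 7.33
position: [0.496, -0.2056, 0.0442]
ee_rot: [-0.0, 0.07, 0.998, -0.0]
force: [-3.6, 1.2, 6.4]
finger_gap: 0.0277
grip_force: 61.4
```

Contact is at z = 0.0444, as expected for a flat block (grasp height on the mat + 36 mm). Now I'll check the loose block's alignment with the fixed block in the scene view.

```bash
python3 - <<'E'
from face import *
a=cap('scene'); xs,ys,R=edges(a,z=.055)
for x in(-.03,-.022,-.014,-.01):
    p=R[np.abs(xs-x)<.003].mean(0); t=(p[(ys>.015)&(ys<.03)].min()+p[np.abs(ys)<.008].mean())/2
    print(x,cross(ys,p,t),p[::8].astype(int))
p=R[:,np.abs(ys+.002)<.008].mean(1); print('x',cross(xs,p,90),p[::8].astype(int))
cv2.imwrite('pics/rect.png',cv2.resize(np.hstack([R,edges(a,z=.04)[2]]),None,fx=2,fy=2))
E
```

```text
-0.03 [11.8] [172 170 167 162 159 144 113 106 106 108 107 107 104  67  53  51  38  32
  35  34]
-0.022 [11.8] [171 169 162 160 157 139 112 107 107 108 107 107 109  70  53  55  60  41
  33  31]
-0.014 [11.3] [171 164 159 159 158 135 110 107 108 107 109 107 108  72  54  55  64  57
  52  37]
-0.01 [11.] [172 167 159 158 158 139 117 110 108 108 110 111 102  71  54  54  63  58
  53  42]
x [-42.8  -0.    3.8  17.4  31.7  47.6] [ 23  21  23  34  46  55  59  57  60  62  62  67  95 107 106 107 107 107
 107 107 109 110 104  77 127 164 131  86  81  79  83 100 110 114 103  72
  63  50][ WARN:0@1.840] global loadsave.cpp:1063 imwrite_ Unsupported depth image for selected encoder is fallbacked to CV_8U.
```

View pics/rect.png

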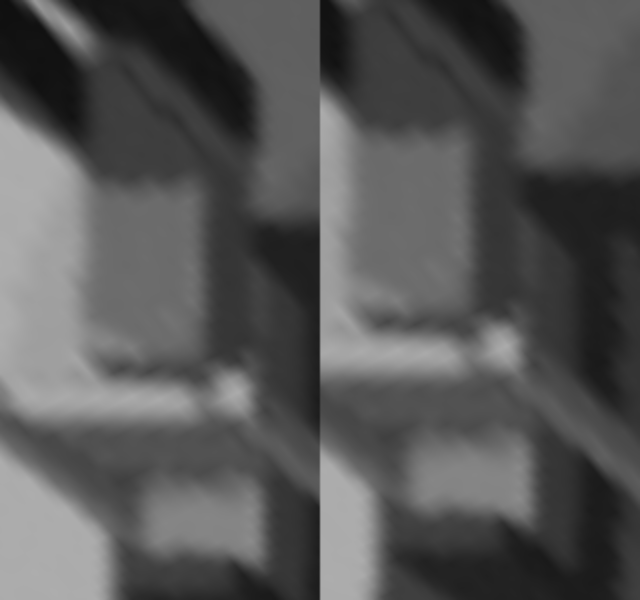

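The loose block sits about 1.2 mm towards -y of the fixed block, and both measurement and kinematics agree on this. I'll correct it during the slide.

Request:
{"fn": "step_arm", "kwargs": {"moves": [[0.02,0,0,0,0,0,-1],[0.05,0.005,0,0,0,0,-1],[0.08,0,0,0,0,0,-1],[0.11,-0.005,0,0,0,0,-1],[0.14,-0.01,0,0,0,0,-1],[0.15,-0.01,0,0,0,0,-1],[0.15,-0.01,0,0,0,0,-1]]}}

```text
t: 7.97
position: [0.5113, -0.207, 0.0444]
ee_rot: [-0.0, 0.07, 0.998, -0.0]
force: [-4.4, 1.0, 6.2]
finger_gap: 0.0285
grip_force: 61.4
```

Request:
{"fn": "step_arm", "kwargs": {"moves": [[0.03,0,0,0,0,0,-1],[0.06,-0.005,0,0,0,0,-1],[0.09,-0.01,0,0,0,0,-1],[0.12,-0.015,0,0,0,0,-1],[0.15,-0.02,0,0,0,0,-1],[0.15,-0.02,0,0,0,0,-1],[0.15,-0.02,0,0,0,0,-1]]}}

```text
t: 8.55
position: [0.5245, -0.2085, 0.0445]
ee_rot: [-0.002, 0.07, 0.998, 0.0]
force: [-11.8, 0.8, 12.6]
finger_gap: 0.0279
grip_force: 62.1
```

Request:
{"fn": "step_arm", "kwargs": {"moves": [[0.03,-0.005,0,0,0,0,-1],[0.06,-0.01,0,0,0,0,-1],[0.08,-0.01,0,0,0,0,-1],[0.08,-0.01,0,0,0,0,-1],[0.08,-0.01,0,0,0,0,-1]]}}

```text
t: 8.97
position: [0.5331, -0.2098, 0.0445]
ee_rot: [-0.002, 0.07, 0.998, -0.0]
force: [-9.1, 0.9, 10.7]
finger_gap: 0.0281
grip_force: 61.9
```

Request:
{"fn": "step_arm", "kwargs": {"moves": [[0.02,-0.003,0,0,0,0,-1],[0.04,-0.006,0,0,0,0,-1],[0.04,-0.006,0,0,0,0,-1],[0.04,-0.006,0,0,0,0,-1]]}}

```text
t: 9.3
position: [0.5372, -0.2103, 0.0445]
ee_rot: [-0.001, 0.07, 0.998, -0.0]
force: [-8.9, 1.4, 10.0]
finger_gap: 0.0284
grip_force: 61.8
```

Request:
{"fn": "step_arm", "kwargs": {"moves": [[0.01,-0.001,0,0,0,0,-1],[0.02,-0.003,0,0,0,0,-1],[0.02,-0.003,0,0,0,0,-1],[0.02,-0.003,0,0,0,0,-1]]}}

```text
t: 9.63
position: [0.5389, -0.2105, 0.0445]
ee_rot: [-0.002, 0.07, 0.998, 0.0]
force: [-10.1, 1.2, 10.7]
finger_gap: 0.0282
grip_force: 61.9
```

Request:
{"fn": "step_arm", "kwargs": {"moves": [[0.01,-0.001,0,0,0,0,-1],[0.015,-0.002,0,0,0,0,-1],[0.015,-0.002,0,0,0,0,-1],[0.015,-0.002,0,0,0,0,-1]]}}

```text
t: 9.97
position: [0.5391, -0.2106, 0.0444]
ee_rot: [-0.004, 0.07, 0.998, 0.0]
force: [-15.6, 2.1, 14.9]
finger_gap: 0.0284
grip_force: 62.5
```

Request:
{"fn": "step_arm", "kwargs": {"moves": [[0.01,-0.001,0,0,0,0,-1],[0.015,-0.002,0,0,0,0,-1],[0.015,-0.002,0,0,0,0,-1],[0.015,-0.002,0,0,0,0,-1]]}}

```text
t: 10.3
position: [0.5391, -0.2105, 0.0444]
ee_rot: [-0.006, 0.069, 0.998, 0.001]
force: [-22.3, 2.6, 20.4]
finger_gap: 0.0282
grip_force: 63.1
```

The stop is met: the tool stays put while the force rises from 10 to 22 N. I'll relieve the push, open part way, then lower and close lightly across both blocks to make the sides flush.

Request:
{"fn": "step_arm", "kwargs": {"moves": [[-0.01,0.001,0,0,0,0,-1],[-0.02,0.002,0.005,0,0,0,-1],[-0.02,0.002,0.005,0,0,0,-1],[-0.02,0.002,0.005,0,0,0,-1]]}}

```text
t: 10.63
position: [0.5391, -0.2106, 0.0445]
ee_rot: [-0.003, 0.07, 0.998, 0.0]
force: [-11.3, 0.5, 10.4]
finger_gap: 0.028
grip_force: 61.8
```

Request:
{"fn": "step_arm", "kwargs": {"moves": [[0,0,0,0,0,0,0.05],[0,0,0,0,0,0,0.05],[0,0,0,0,0,0,0.05],[0,0,0,0,0,0,0.05],[0,0,0,0,0,0,0.05],[0,0,0,0,0,0,0.05]], "grip_force": 20}}

```text
t: 11.13
position: [0.5411, -0.2105, 0.0438]
ee_rot: [0.0, 0.07, 0.998, -0.0]
force: [0.6, -0.2, -0.1]
finger_gap: 0.0447
grip_force: 0.0
```

```bash
python3 - <<'E'
from h import *
o=monitor.get_obs();print(o['t'],o['position'],o['ee_rot'],o['force'],o['finger_gap'])
b=cap('scene')
C=cv2.resize(b['frame'][125:215,85:185],None,fx=6,fy=6,interpolation=cv2.INTER_CUBIC)
cv2.imwrite('pics/home.png',C[:,:,::-1])
E
```

```text
11.1333 [ 0.54112427 -0.2105369   0.04382381] [ 1.57796043e-04  6.99767357e-02  9.97548609e-01 -5.95103854e-05] [ 0.55474076 -0.21273397 -0.05798681] 0.04468036869193916
```

View pics/home.png

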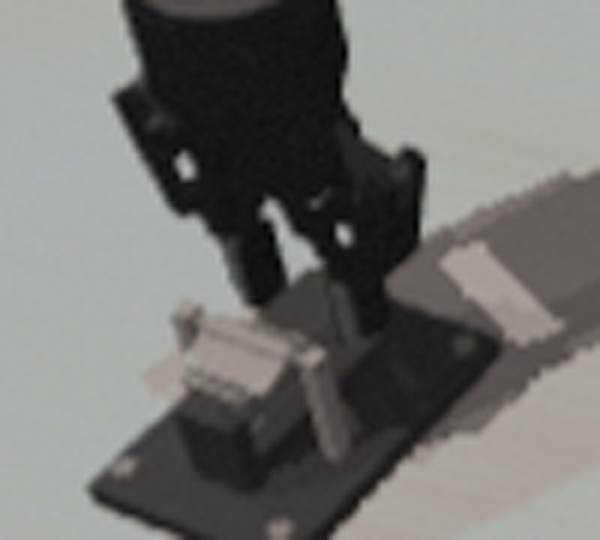

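The block is home under the raised flap (front end near (240,400), bridge at (250,350)). The fingers are open and clear. Now the light squaring squeeze.

Request:
{"fn": "step_arm", "kwargs": {"moves": [[0,0,-0.05,0,0,0,0.05],[0,0,-0.1,0,0,0,0.05],[0,0,-0.12,0,0,0,0.05],[0,0,-0.12,0,0,0,0.05],[0,0,-0.12,0,0,0,0.05]]}}

```text
t: 11.6
position: [0.5407, -0.2104, 0.0314]
ee_rot: [-0.0, 0.07, 0.998, 0.0]
force: [-0.5, 0.9, -0.8]
finger_gap: 0.0446
grip_force: 0.0
```

Request:
{"fn": "step_arm", "kwargs": {"moves": [[0,0,0,0,0,0,-1],[0,0,0,0,0,0,-1],[0,0,0,0,0,0,-1],[0,0,0,0,0,0,-1],[0,0,0,0,0,0,-1],[0,0,0,0,0,0,-1]], "grip_force": 20}}

```text
t: 12.1
position: [0.541, -0.2105, 0.032]
ee_rot: [0.0, 0.07, 0.998, 0.0]
force: [-1.3, 0.6, 1.2]
finger_gap: 0.0298
grip_force: 20.9
```

The gap is 29.8 mm with almost no side force, so the blocks' sides are flush. Opening and retreating.

Request:
{"fn": "step_arm", "kwargs": {"moves": [[0,0,0,0,0,0,0.1],[0,0,0,0,0,0,0.1],[0,0,0,0,0,0,0.1],[0,0,0,0,0,0,0.1],[0,0,0.1,0,0,0,0.1],[0,0,0.3,0,0,0,0.1],[0,0,0.6,0,0,0,0.1],[0,0,0.9,0,0,0,0.1],[0,0,1,0,0,0,0.1]]}}

```text
t: 12.85
position: [0.5434, -0.212, 0.1375]
ee_rot: [0.004, 0.07, 0.998, -0.002]
force: [1.5, -1.2, 0.6]
finger_gap: 0.0472
grip_force: 0.0
```

Request:
{"fn": "step_arm", "kwargs": {"moves": [[-0.1,0.3,0.1,0,0,0,0.1],[-0.2,0.6,0.2,0,0,0,0.1],[-0.3,1,0.3,0,0,0,0.1]]}}

```text
t: 13.1
position: [0.5107, -0.1114, 0.1624]
ee_rot: [0.0, 0.071, 0.997, -0.0]
force: [0.7, 0.1, -0.2]
finger_gap: 0.0472
grip_force: 0.0
```

Request:
{"fn": "step_arm", "kwargs": {"moves": [[-0.1,0.3,0.1,0,0,0,0.1],[-0.2,0.6,0.2,0,0,0,0.1],[-0.3,1,0.3,0,0,0,0.1],[-0.3,1,0.3,0,0,0,0.1]]}}

```text
t: 13.43
position: [0.4802, -0.0067, 0.1934]
ee_rot: [0.001, 0.067, 0.998, 0.001]
force: [0.0, 0.2, -0.1]
finger_gap: 0.0468
grip_force: 0.0
```

```bash
python3 - <<'E'
from face import *
a=cap('top');b=cap('scene')
A=cv2.resize(a['frame'][130:210,325:395],None,fx=5,fy=5,interpolation=cv2.INTER_CUBIC)
C=cv2.resize(b['frame'][155:225,85:165],None,fx=5,fy=5,interpolation=cv2.INTER_CUBIC)
W=np.zeros((400,800,3),np.uint8);W[:400,:350]=A;W[:350,400:800]=C
cv2.imwrite('pics/final.png',W[:,:,::-1])
xs,ys,R=edges(a,z=.055)
for x in(-.035,-.025,-.015,-.005):
    p=R[np.abs(xs-x)<.004].mean(0); print(x,cross(ys,p,90))
p=R[:,np.abs(ys+.002)<.008].mean(1); print(cross(xs,p,90),monitor.get_obs()['t'])
E
```

```text
-0.035 [-35.6 -17.5  14.5]
-0.025 [-36.  -17.2  14.1]
-0.015 [-35.6 -18.2  14.5]
-0.005 [-35.5 -17.6  14.1]
[-84.2 -39.1  42.5  58.1] 13.5333
```

View pics/final.png

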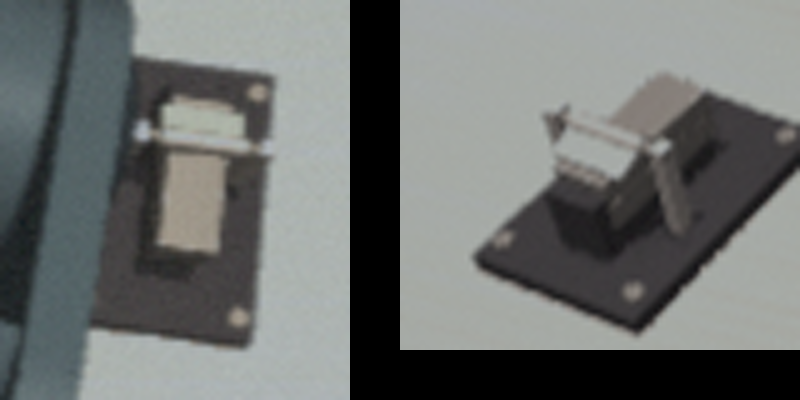

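The final view shows the block lying flush under the open flap (top crop centre (190,190)). Its front edge reads -39.1 mm against -38.6 for the fixed face, and its sideways centre -1.65 against -1.7. Handing in.

```bash
python3 -c "
from cell import arm
print(arm.close_job())"
```

```text
the job is handed in; nothing more can be done
None
```

The 80 x 30 block was slid home against the stop, released under the open flap, and the job handed in at about 13.5 s. My last camera reading put it within about 0.5 mm of flush; I didn't re-measure the other blocks or the cast at the end.

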